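Stack the stepped wheel gauge on the chassis jig

ROBOT

A 6-joint arm with a two-finger parallel gripper is mounted at the origin on the work surface. World frame = base frame: x ahead of the robot, y to its left, z up, the work surface at z = 0. Lengths are in m, angles in degrees, forces in N, time in s.
With the tool pointing down it reaches from about 0.375 to 0.9 m from the base axis. Payload 3.1 kg.
Tool frame: the origin (TCP) lies between the finger pads; the fingertips stand 22 mm ahead of it and the grasp point (between the pads) lies 3 mm ahead of it (bot.tip_extent is the distance from the TCP to the fingertips, in m); y points along the fingers, z is the direction in which the jaws open and shut, and the axes are right-handed (so a half turn about y gives the same grasp; the last joint's range is limited). The gripper opens to 87 mm and grips with 3 to 60 N. Pads are 19 mm wide; open, the fingers measure 117 mm over their backs; the gripper's body (75 mm by 190 mm) begins 51 mm behind the grasp point.
Start: joints at [-74.972, 30.224, 82.088, -0, 67.689, -10.227], TCP at [0.267, -0.565, 0.245] pointing down, gripper open.
Joint ranges: [-176.69, 176.69], [-43.24, 126.21], [12.49, 139.97], [-82, 262], [0, 151.66], [-163.58, 163.58]. Speed limits (degrees/s): [159.86, 159.86, 180, 180, 180, 180].

INTERFACE

Orientations are given as a 3x3 rotation matrix whose columns are the frame's x, y, z axes.
In Python, from rig import bot, eyes, models gives the robot as it stands. The module is installed in compiled form; this text tells all that it offers.
- The arm moves only by the tool arm_command, never from a script. Its arguments are lists of equal length, an entry for each row: "translation": the shift along the tool's x, y, z each as a share of 0.08 m, from -1 to 1, a list of three; "rotation": the turn, a rotation vector about the tool's x, y, z each as a share of 60 degrees, from -1 to 1, a list of three; "grip": the closure, from -1 (fully open) to 1 (shut), so that 0 is half open. In form: {"translation": [[x, y, z], ...], "rotation": [[rx, ry, rz], ...], "grip": [grip, ...]}. A call has 1 to 5 rows; each row is the pose to reach, as a shift and turn from the pose commanded when the call began, along the tool's axes at that moment; what a row does not reach only later rows make up. A row lasts 1/10 s, in which the tool goes at most 50 mm and 8.59 degrees, less where a joint would pass 70% of its speed; a pose out of reach is approached as far as the arm can. A call with a number of a shift or a turn outside -1 to 1 is refused whole. A call with a gripper value outside its range is refused whole. The fingers move at their own pace and stop on an object; the grip force is fixed at half the most. Time passes only in rows, so rows that repeat a pose let the fingers close. It gives the time, the measured TCP pose, the force and the opening at its end, in the units of the state.
- bot.read_state(): the state, without advancing time (a new reading comes with each control period).
- eyes.capture(name): name is "scene" or "top" or "wrist"; returns a dict with "image" (384x512x3 uint8, blue, green, red), "mtx" (3x3 intrinsics, pixels), "rvec" (rotation vector, rad) and "tvec" (3), from world to camera coordinates, as OpenCV has them; the wrist camera has in their place "hand_eye" (4x4, takes a point from camera to tool coordinates, whose origin is the TCP and whose axes are the tool frame's). Camera axes: x right, y down, z forward; pixel columns grow to the right and rows downward; lengths in m; the calibration is good to about 2 mm. A picture is of the moment at which its call begins: read the wrist's pose just before it. There is no depth.
- bot.hand_in(): hands the job in, once; it reports no verdict.
Trained networks look in the newest picture that a camera, given by its name, has taken for a name from the list of things; names that differ only in an ending like _2 or _b are one class to them, and where a whole thing is asked for, a point or a joint stands for the part that bears it (a point fixed in the world has none). Each returns a list of dicts, best first, with "conf" (0 to 1); they miss things now and then, are a little off and sometimes report something else, mostly with a low value. They report only what shows in the picture. A call takes as long as a camera call. They do not tell look-alikes from the thing itself.
- models.recognise(camera, thing): "extent" ([left, top, right, bottom] as shares, 0 to 1, of the picture: columns of its width, rows of its height, round what is visible of it).
- models.spot_point(camera, thing): "point" ([column, row] as shares, 0 to 1, of the picture: columns of its width, rows of its height: a listed point, or the origin of a listed thing).
The state is a dict: "time_s": time; "joint_positions": joint angles; "qvel": joint speeds; "tau": joint torques, N m; "position": TCP position; "tcp_rot": TCP orientation; "force": force on the tool from outside, world axes, zero at the start; "moment": the same for the moment, N m; "opening": opening from 0.0 (shut) to 1.0 (fully open).
Only numpy, scipy, OpenCV 4.12 (cv2) and the standard library are available. Lean on these libraries where they do the work, as an engineer would, in place of code of your own. Each camera call takes 0.05 s, during which the arm holds its last target. There are 200 camera calls.

TASK

Build up the stepped wheel gauge on the chassis jig: thread the three aluminium setting rings over the jig's upright spindle, the widest at the bottom, then the middle one, the narrowest on top, each lying flat and fully home, and let go. The spindle was clamped by eye and stands a few millimetres off the middle of the jig, so feel for its tip under light pressure and never force anything against the jig. Leave the hand controller, the tin and the pylon where they are.

Things in the scene. Friction and masses are not known exactly. Their poses are not given: they have to be found in the camera images.
- wide_centre (a point): Centre (half-way up, on the axis; z along the axis) of the wide setting ring: plain aluminium ring like a thick washer, outer diameter 56 mm, bore 13.6 mm, 12 mm high, lying flat on the shelf; any grasp yaw will do.
- middle_centre (a point): Centre (half-way up, on the axis; z along the axis) of the middle-sized setting ring: plain aluminium ring like a thick washer, outer diameter 44 mm, bore 13.6 mm, 12 mm high, lying flat on the shelf; any grasp yaw will do.
- narrow_centre (a point): Centre (half-way up, on the axis; z along the axis) of the narrow setting ring: plain aluminium ring like a thick washer, outer diameter 32 mm, bore 13.6 mm, 12 mm high, lying flat on the shelf; any grasp yaw will do.
- ring_wide: The wide ring's body; origin at the centre of its underside, 6 mm below wide_centre.
- ring_middle: The middle ring's body; origin at the centre of its underside.
- ring_narrow: The narrow ring's body; origin at the centre of its underside.
- jig: Chassis jig fixed to the shelf: aluminium plate 170 x 120 x 10 mm (x, y, z), origin under its centre, z up. One upright steel spindle stands near its middle: 12 mm in diameter, tip 44 mm above the plate, 2 mm high chamfer to a 9 mm flat tip. The spindle is sprung: pushed down, it sinks from 3 N on, 0.6 N more per mm, 12 mm travel, springs back; sideways its clamp slips above about 12 N.
- seat (a point): Middle of the jig plate's top face, 10 mm above the shelf, axes as the jig's. It is NOT the spindle: the spindle's axis stands 4.5 to 6.5 mm away from it (eccentric clamp), in any direction, different each time and not reported. Seated rings rest on the plate or the ring below: their centres then lie 6, 18 and 30 mm above this point.
- controller: Yellow plastic hand controller lying loose, about 155 x 40 x 44 mm; origin under its middle. Bystander.
- tin: Squat tin with a screw cap, 70 mm in diameter, 48 mm high; origin under its centre. Bystander.
- pylon: Orange plastic marshal's pylon, 70 mm square foot, 110 mm high; origin under its centre. Bystander.
There are look-alikes about, which are no part of the job. What is shaped like the ring_narrow but black or blue is not meant.

How it is judged (in metres and radians):
On the way, in this order (a step that is already met when the one before it is completed fails the run):
1. the wide ring is over the spindle and flat on the jig plate (z of wide_centre in the frame of seat between 0.0035 and 0.0085 m and horizontal distance between wide_centre and seat below 0.01 m and angle between the z axis of wide_centre and the z axis of seat, either way round below 0.1 rad), for 0.2 s.
2. the middle ring is over the spindle and flat on the wide ring (all of step 1 and z of middle_centre in the frame of seat between 0.0155 and 0.0205 m and horizontal distance between middle_centre and seat below 0.01 m and angle between the z axis of middle_centre and the z axis of seat, either way round below 0.1 rad), for 0.2 s.
At the end, for the whole second after the job is handed in: All three rings are on the spindle and at rest (slower than 20 mm/s): wide, middle and narrow ring centres 6, 18 and 30 mm above the jig plate's top (each within 2.5 mm), within 10 mm horizontally of the middle of the plate, and flat within 0.1 rad (all of step 2 and z of narrow_centre in the frame of seat between 0.0275 and 0.0325 m and horizontal distance between narrow_centre and seat below 0.01 m and angle between the z axis of narrow_centre and the z axis of seat, either way round below 0.1 rad and linear speed of each of ring_wide, ring_middle, ring_narrow below 0.02 m/s); the robot touches nothing.
It fails at once if anything presses on the jig or its spindle with more than 30 N (contact force between jig and anything else above 30 N).
It fails at once if the controller is shifted by more than 15 mm (distance of controller from where it was at the start of the episode above 0.015 m).
It fails at once if the tin is shifted by more than 15 mm (distance of tin from where it was at the start of the episode above 0.015 m).
It fails at once if the pylon is shifted by more than 15 mm (distance of pylon from where it was at the start of the episode above 0.015 m).
It also fails if it takes over 72 s, if anything falls off the work surface, if the arm or the gripper's body presses on something with over 40 N, if the wrist force passes 120 N, or if a joint passes its speed limit or range.

## Working session

There is one attempt and no reset: what is moved stays moved. The work goes in short steps, Python scripts to look and compute and a tool call to move; the robot and the scene stay as the last step left them, time stands still between calls to the robot, and variables do not carry over. Pictures are saved under pics/ and viewed, about 8 in all and at most 12, crops included, and the job is handed in when it is done.

Besides the shell and the picture viewer there is one more tool, called after ">>>" by a JSON object that holds its "fn" and its "kwargs", one argument or row to a line. arm_command: Moves the arm, as the interface text tells. Shift numbers are shares of 0.08 m and turn numbers shares of 60 degrees, none past 1 either way. Its arguments: {"type":"object","properties":{"translation":{"type":"array"},"rotation":{"type":"array"},"grip":{"type":"array"}},"required":["translation","rotation","grip"]}

```bash
mkdir -p pics; cat > h.py <<'E'
import numpy as np, cv2
from rig import bot, eyes, models
def cam(name):
    s=bot.read_state(); c=eyes.capture(name); K=np.array(c["mtx"],float)
    if name=="wrist":
        T=np.array(c["hand_eye"]); R=np.array(s["tcp_rot"]); p=np.array(s["position"])
        Rc=R@T[:3,:3]; o=R@T[:3,3]+p
    else:
        Rw,_=cv2.Rodrigues(np.array(c["rvec"],float)); Rc=Rw.T; o=-Rw.T@np.array(c["tvec"],float).ravel()
    return dict(img=c["image"],K=K,R=Rc,o=o,s=s)
def px2w(c,uv,z):
    d=c["R"]@np.linalg.inv(c["K"])@np.array([uv[0],uv[1],1.]); return c["o"]+d*(z-c["o"][2])/d[2]
def w2px(c,p):
    q=c["K"]@(c["R"].T@(np.array(p)-c["o"])); return q[:2]/q[2]
E
python3 - <<'E'
from h import *
ims=[]
for n in ("top","scene"):
    c=cam(n); ims.append(c["img"])
    print(n,c["o"].round(3))
    for t,z in (("wide_centre",.006),("middle_centre",.006),("narrow_centre",.006),("seat",.01),("controller",0),("tin",0),("pylon",0)):
        for d in models.spot_point(n,t)[:4]:
            uv=np.array(d["point"])*[512,384]; print(t,round(d["conf"],2),uv.round(1),px2w(c,uv,z).round(4)[:2])
    cv2.imwrite(f"pics/{n}0.png",cv2.resize(c["img"],(800,600)))
s=bot.read_state();print(s)
E
```

```text
top [0.472 0.058 1.26 ]
wide_centre 0.56 [363.8 192.5] [ 0.562  -0.2515]
middle_centre 0.7 [316.2 172.4] [ 0.6172 -0.1298]
narrow_centre 0.69 [306.8 227. ] [ 0.4766 -0.1006]
narrow_centre 0.59 [293.5 260. ] [ 0.3933 -0.0636]
narrow_centre 0.54 [306.1 201.9] [ 0.5412 -0.101 ]
seat 0.89 [206.5 204.8] [0.5397 0.1555]
controller 0.72 [117.1 150.5] [0.6869 0.3854]
tin 0.9 [365.7 135. ] [ 0.7138 -0.2646]
pylon 0.77 [276.6 115.9] [ 0.7696 -0.0315]
scene [ 0.91  -0.332  0.608]
wide_centre 0.86 [132.1 301.1] [ 0.5614 -0.251 ]
middle_centre 0.63 [201.5 268.1] [ 0.6122 -0.1245]
narrow_centre 0.67 [161.8 223.7] [ 0.4717 -0.1007]
narrow_centre 0.6 [180.2 244.6] [ 0.541  -0.1128]
narrow_centre 0.53 [148.7 199.7] [ 0.3975 -0.0738]
seat 0.88 [257.1 167.2] [0.5264 0.1558]
controller 0.75 [361.4 144.3] [0.6793 0.3972]
tin 0.71 [184.5 361.8] [ 0.7076 -0.263 ]
tin 0.41 [363.2 145.7] [0.6855 0.3951]
pylon 0.77 [301.5 283.7] [ 0.7779 -0.0295]
{'time_s': 0.8, 'joint_positions': array([-7.49692986e+01,  3.02223450e+01,  8.20870316e+01, -1.50436590e-04,
        6.76889662e+01, -1.02267234e+01]), 'qvel': array([-0.04470211,  0.03333913, -0.02627446,  0.01753687, -0.0117867 ,
        0.03311145]), 'tau': array([-2.27874152e-04, -4.39946687e+01, -1.76978713e+01,  6.33954559e-02,
        5.02074813e-02, -2.42066767e-07]), 'position': array([ 0.26670645, -0.56522033,  0.24456457]), 'tcp_rot': array([[-9.04399435e-01,  5.15514174e-06,  4.26686844e-01],
       [-4.26686844e-01, -2.85645014e-05, -9.04399434e-01],
       [ 7.52578967e-06, -1.00000000e+00,  2.80333501e-05]]), 'force': array([ 0.43450951, -1.03841577, -0.25635522]), 'moment': array([ 0.04414121, -0.02581997, -0.03645547]), 'opening': 1.0026933004211156}
```

View pics/top0.png

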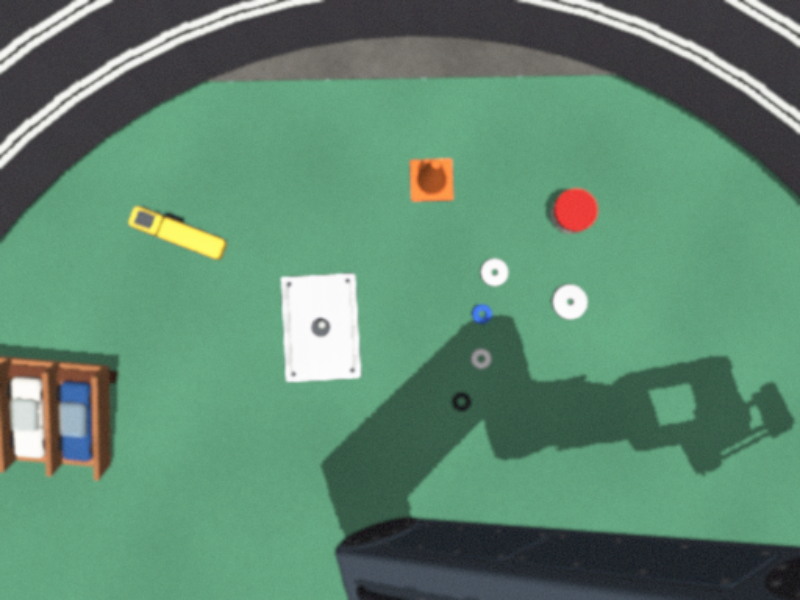

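View pics/scene0.png

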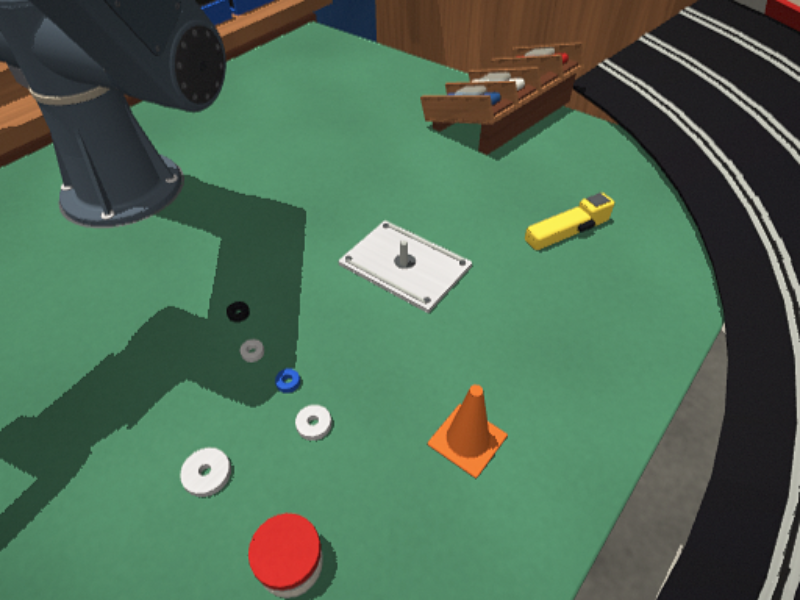

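Candidates for the narrow ring in the top picture (800x600): blue (481,314), plain grey (481,358) and black (461,402). I choose the grey one, near world (0.474, -0.10). The wide ring is at (570,302), the middle one at (494,272), and the jig's spindle at (320,326). Next I move over the wide ring with the tool squared to the world axes.

>>> {"fn": "arm_command", "kwargs": {
  "translation": [
    [-1,0.56,-1],
    [-1,0.56,-1],
    [-1,0.56,-1],
    [-1,0.56,-1]
  ],
  "rotation": [
    [0,0.421,0],
    [0,0.421,0],
    [0,0.421,0],
    [0,0.421,0]
  ],
  "grip": [-1,-1,-1,-1]
}}

```text
time_s: 1.2
position: [0.3051, -0.4543, 0.1984]
tcp_rot: [[-1.0, -0.002, 0.002], [-0.002, 0.006, -1.0], [0.002, -1.0, -0.006]]
force: [0.1, -0.4, 0.0]
opening: 0.998
```

>>> {"fn": "arm_command", "kwargs": {
  "translation": [
    [-0.8,0,-0.65],
    [-0.8,0,-0.65]
  ],
  "rotation": [
    [0,0,0],
    [0,0,0]
  ],
  "grip": [-1,-1]
}}

```text
time_s: 1.4
position: [0.3701, -0.4078, 0.2005]
tcp_rot: [[-1.0, 0.002, 0.001], [-0.001, -0.002, -1.0], [-0.002, -1.0, 0.002]]
force: [-0.6, 0.1, 0.3]
opening: 0.998
```

>>> {"fn": "arm_command", "kwargs": {
  "translation": [
    [-0.8,0,-0.65],
    [-0.8,0,-0.65]
  ],
  "rotation": [
    [0,0,0],
    [0,0,0]
  ],
  "grip": [-1,-1]
}}

```text
time_s: 1.6
position: [0.4352, -0.3551, 0.2007]
tcp_rot: [[-1.0, 0.002, 0.003], [-0.003, -0.002, -1.0], [-0.002, -1.0, 0.002]]
force: [-0.5, -0.3, 0.5]
opening: 0.998
```

>>> {"fn": "arm_command", "kwargs": {
  "translation": [
    [-0.8,0,-0.65],
    [-0.8,0,-0.65]
  ],
  "rotation": [
    [0,0,0],
    [0,0,0]
  ],
  "grip": [-1,-1]
}}

```text
time_s: 1.8
position: [0.4998, -0.3029, 0.2007]
tcp_rot: [[-1.0, 0.003, 0.003], [-0.003, -0.002, -1.0], [-0.003, -1.0, 0.002]]
force: [0.3, -0.4, 0.7]
opening: 0.998
```

>>> {"fn": "arm_command", "kwargs": {
  "translation": [
    [-0.8,0,-0.65],
    [-0.8,0,-0.65],
    [-0.8,0,-0.65],
    [-0.8,0,-0.65]
  ],
  "rotation": [
    [0,0,0],
    [0,0,0],
    [0,0,0],
    [0,0,0]
  ],
  "grip": [-1,-1,-1,-1]
}}

```text
time_s: 2.2
position: [0.5618, -0.2516, 0.2002]
tcp_rot: [[-1.0, 0.001, 0.003], [-0.003, -0.002, -1.0], [-0.001, -1.0, 0.002]]
force: [-0.2, -0.2, 0.6]
opening: 1.003
```

```bash
python3 - <<'E'
from h import *
c=cam("wrist");print(c["s"]["position"],c["s"]["tcp_rot"].round(4),c["s"]["time_s"],c["s"]["force"]);print(c["o"],c["R"].round(3),c["K"])
for t in ("wide_centre","middle_centre","narrow_centre"):
    for d in models.spot_point("wrist",t)[:3]:
        uv=np.array(d["point"])*[512,384]; print(t,round(d["conf"],2),uv.round(1),px2w(c,uv,.012).round(4)[:2])
cv2.imwrite("pics/w1.png",c["img"])
E
```

```text
[ 0.56177585 -0.25161956  0.20015024] [[-1.0e+00  9.0e-04  2.8e-03]
 [-2.8e-03 -1.7e-03 -1.0e+00]
 [-9.0e-04 -1.0e+00  1.7e-03]] 2.2 [-0.16817569 -0.16075292  0.56589808]
[ 0.62799217 -0.25137606  0.34072507] [[ 0.003 -0.97  -0.243]
 [-1.    -0.002 -0.004]
 [ 0.003  0.243 -0.97 ]] [[334.2846457    0.         258.70425428]
 [  0.         334.2846457  197.80548544]
 [  0.           0.           1.        ]]
wide_centre 0.59 [254.5 182.5] [ 0.5615 -0.2484]
wide_centre 0.53 [269.   26.8] [ 0.7041 -0.2615]
middle_centre 0.68 [133.8 130. ] [ 0.6128 -0.1321]
narrow_centre 0.97 [120.2 196.8] [ 0.5465 -0.1126]
```

View pics/w1.png

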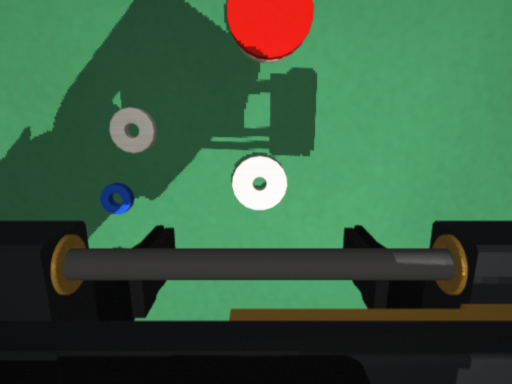

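```bash
cat >> h.py <<'E'
def ringfit(c,uv,z,r,thr=25):
    """centre of a grey/white disc near uv at height z: low saturation component"""
    h=cv2.cvtColor(c["img"],cv2.COLOR_BGR2HSV); m=((h[...,1]<60)&(h[...,2]>70)).astype(np.uint8)
    n,l,st,ce=cv2.connectedComponentsWithStats(m)
    i=min(range(1,n),key=lambda i:np.hypot(*(ce[i]-uv))+(1e3 if st[i,4]<60 else 0))
    cn=max(cv2.findContours((l==i).astype(np.uint8),0,cv2.CHAIN_APPROX_NONE)[0],key=len)[:,0]
    P=np.array([px2w(c,q,z)[:2] for q in cn]); (x,y),R=cv2.minEnclosingCircle(P.astype(np.float32)*1000)
    A=np.c_[2*P,np.ones(len(P))]; s=np.linalg.lstsq(A,(P**2).sum(1),rcond=None)[0]
    return s[:2].round(4),np.sqrt(s[2]+s[0]**2+s[1]**2).round(4),st[i]
E
cat > t.py <<'E'
from h import *
c=dict(cam("wrist"));print(c["s"]["position"].round(4))
print(ringfit(c,(259,183),.012,.028)); print(ringfit(c,(132,130),.012,.022))
E
python3 t.py
```

```text
[ 0.5601 -0.2523  0.1999]
(array([ 0.5613, -0.253 ]), np.float64(0.0277), array([ 231,  153,   56,   56, 2346], dtype=int32))
(array([ 0.6131, -0.131 ]), np.float64(0.0221), array([ 108,  105,   48,   47, 1655], dtype=int32))
```

>>> {"fn": "arm_command", "kwargs": {
  "translation": [
    [-0.01,1,0.01],
    [-0.01,1,0.01]
  ],
  "rotation": [
    [0,0,0],
    [0,0,0]
  ],
  "grip": [-1,-1]
}}

```text
time_s: 2.65
position: [0.5607, -0.2524, 0.1186]
tcp_rot: [[-1.0, -0.0, -0.001], [0.001, 0.0, -1.0], [0.0, -1.0, -0.0]]
force: [-0.6, 0.1, -0.4]
opening: 0.998
```

>>> {"fn": "arm_command", "kwargs": {
  "translation": [
    [0,1,0],
    [0,1,0],
    [0,1,0],
    [0,1,0]
  ],
  "rotation": [
    [0,0,0],
    [0,0,0],
    [0,0,0],
    [0,0,0]
  ],
  "grip": [-1,-1,-1,-1]
}}

```text
time_s: 3.05
position: [0.5615, -0.2524, 0.0399]
tcp_rot: [[-1.0, -0.0, -0.001], [0.001, 0.0, -1.0], [0.0, -1.0, -0.0]]
force: [0.9, -0.4, 0.1]
opening: 1.0
```

```bash
python3 - <<'E'
from h import *
for _ in range(3):
    c=cam("wrist");print(c["s"]["position"].round(4),c["s"]["joint_positions"].round(3),ringfit(c,(259,220),.012,.028))
print(c["s"]["tcp_rot"].round(4),w2px(c,c["s"]["position"]-[0,0,.022]))
cv2.imwrite("pics/w2.png",c["img"])
E
```

```text
[ 0.5615 -0.2524  0.0399] [-3.4587e+01  4.5496e+01  9.1102e+01 -2.0000e-03  4.3419e+01  5.5476e+01] (array([ 0.57  , -0.2529]), np.float64(0.0227), array([ 208,  187,  104,   62, 4842], dtype=int32))
[ 0.5625 -0.2528  0.0412] [-34.568  45.391  91.048  -0.     43.406  55.478] (array([ 0.5712, -0.2528]), np.float64(0.021), array([ 207,  189,  103,   60, 4647], dtype=int32))
[ 0.5629 -0.2529  0.0419] [-3.4556e+01  4.5333e+01  9.1030e+01  1.0000e-03  4.3399e+01  5.5479e+01] (array([ 0.571 , -0.2528]), np.float64(0.0211), array([ 207,  190,  102,   59, 4533], dtype=int32))
[[-1.0e+00  3.4e-03 -6.0e-04]
 [ 6.0e-04 -2.3e-03 -1.0e+00]
 [-3.4e-03 -1.0e+00  2.3e-03]] [257.80745838 245.5104495 ]
```

View pics/w2.png

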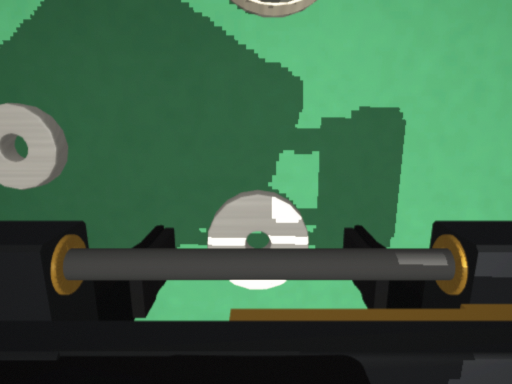

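>>> {"fn": "arm_command", "kwargs": {
  "translation": [
    [0.02,0.1,0],
    [0.02,0.2,0],
    [0.02,0.21,0],
    [0.02,0.21,0]
  ],
  "rotation": [
    [0,0,0],
    [0,0,0],
    [0,0,0],
    [0,0,0]
  ],
  "grip": [-1,-1,-1,-1]
}}

```text
time_s: 3.6
position: [0.5599, -0.2514, 0.0227]
tcp_rot: [[-1.0, -0.0, -0.0], [0.0, 0.0, -1.0], [0.0, -1.0, -0.0]]
force: [0.4, 0.4, -0.1]
opening: 0.996
```

>>> {"fn": "arm_command", "kwargs": {
  "translation": [
    [0,0,0],
    [0,0,0],
    [0,0,0],
    [0,0,0],
    [0,0,0]
  ],
  "rotation": [
    [0,0,0],
    [0,0,0],
    [0,0,0],
    [0,0,0],
    [0,0,0]
  ],
  "grip": [1,1,1,1,1]
}}

```text
time_s: 4.1
position: [0.5602, -0.2516, 0.023]
tcp_rot: [[-1.0, 0.0, -0.0], [0.0, -0.0, -1.0], [-0.0, -1.0, 0.0]]
force: [0.5, 0.8, 0.4]
opening: 0.64
```

>>> {"fn": "arm_command", "kwargs": {
  "translation": [
    [0,0,0],
    [0,0,0],
    [0,0,0]
  ],
  "rotation": [
    [0,0,0],
    [0,0,0],
    [0,0,0]
  ],
  "grip": [1,1,1]
}}

```text
time_s: 4.4
position: [0.5602, -0.2516, 0.023]
tcp_rot: [[-1.0, 0.0, -0.0], [0.0, -0.0, -1.0], [-0.0, -1.0, 0.0]]
force: [0.8, -0.0, -0.3]
opening: 0.641
```

>>> {"fn": "arm_command", "kwargs": {
  "translation": [
    [0,-0.5,0],
    [0,-1,0],
    [0,-1,0]
  ],
  "rotation": [
    [0,0,0],
    [0,0,0],
    [0,0,0]
  ],
  "grip": [1,1,1]
}}

```text
time_s: 4.7
position: [0.5634, -0.2536, 0.108]
tcp_rot: [[-1.0, 0.009, -0.0], [-0.0, -0.006, -1.0], [-0.009, -1.0, 0.006]]
force: [-0.0, -0.8, -1.0]
opening: 0.636
```

>>> {"fn": "arm_command", "kwargs": {
  "translation": [
    [0.17,-0.3,-1],
    [0.17,-0.3,-1]
  ],
  "rotation": [
    [0,0,0],
    [0,0,0]
  ],
  "grip": [1,1]
}}

```text
time_s: 4.9
position: [0.5452, -0.17, 0.1267]
tcp_rot: [[-1.0, -0.002, -0.002], [0.002, 0.002, -1.0], [0.002, -1.0, -0.002]]
force: [-0.4, 0.7, -0.7]
opening: 0.64
```

>>> {"fn": "arm_command", "kwargs": {
  "translation": [
    [0.17,0,-1],
    [0.17,0,-1]
  ],
  "rotation": [
    [0,0,0],
    [0,0,0]
  ],
  "grip": [1,1]
}}

```text
time_s: 5.1
position: [0.5309, -0.0885, 0.1265]
tcp_rot: [[-1.0, -0.003, 0.001], [-0.001, 0.002, -1.0], [0.003, -1.0, -0.002]]
force: [0.1, -0.1, -1.2]
opening: 0.634
```

>>> {"fn": "arm_command", "kwargs": {
  "translation": [
    [0.17,0,-1],
    [0.17,0,-1]
  ],
  "rotation": [
    [0,0,0],
    [0,0,0]
  ],
  "grip": [1,1]
}}

```text
time_s: 5.3
position: [0.5171, -0.0087, 0.1262]
tcp_rot: [[-1.0, -0.003, 0.001], [-0.001, 0.001, -1.0], [0.003, -1.0, -0.001]]
force: [0.2, -0.3, -1.2]
opening: 0.636
```

>>> {"fn": "arm_command", "kwargs": {
  "translation": [
    [0.17,0,-1],
    [0.17,0,-1]
  ],
  "rotation": [
    [0,0,0],
    [0,0,0]
  ],
  "grip": [1,1]
}}

```text
time_s: 5.5
position: [0.5037, 0.0711, 0.1262]
tcp_rot: [[-1.0, -0.003, 0.001], [-0.001, 0.001, -1.0], [0.003, -1.0, -0.001]]
force: [0.1, 0.0, -1.8]
opening: 0.637
```

>>> {"fn": "arm_command", "kwargs": {
  "translation": [
    [0.17,0,-1],
    [0.17,0,-1],
    [0.17,0,-1],
    [0.17,0,-1]
  ],
  "rotation": [
    [0,0,0],
    [0,0,0],
    [0,0,0],
    [0,0,0]
  ],
  "grip": [1,1,1,1]
}}

```text
time_s: 5.9
position: [0.4916, 0.1489, 0.1264]
tcp_rot: [[-1.0, -0.001, 0.002], [-0.002, -0.0, -1.0], [0.001, -1.0, 0.0]]
force: [0.5, -0.6, -1.4]
opening: 0.637
```

```bash
python3 - <<'E'
from h import *
c=cam("wrist");print(c["s"]["position"].round(4),c["s"]["time_s"],c["s"]["force"].round(1),c["s"]["opening"])
for n in ("wrist","top"):
  if n=="top": c=cam("top")
  for t in ("seat","jig"):
    for d in models.spot_point(n,t)[:3]:
        uv=np.array(d["point"])*[512,384]; print(n,t,round(d["conf"],2),uv.round(1),px2w(c,uv,.01 if t=="seat" else 0).round(4)[:2])
  if n=="wrist": cv2.imwrite("pics/w3.png",c["img"]); np.save("w3.npy",c,allow_pickle=True)
E
```

```text
[0.4916 0.1489 0.1264] 5.9 [ 0.5 -0.6 -1.4] 0.6371840659299995
wrist seat 0.79 [243.3 155.1] [0.527  0.1602]
wrist jig 0.96 [244.4 154.3] [0.5265 0.1598]
top seat 0.72 [207.9 209.3] [0.528  0.1521]
top jig 0.56 [204.8 210.4] [0.5259 0.1609]
```

View pics/w3.png

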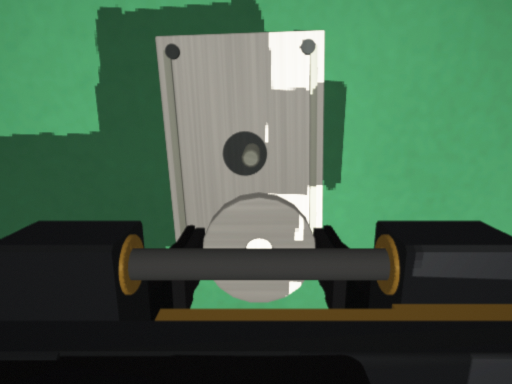

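```bash
python3 - <<'E'
from h import *
c=np.load("w3.npy",allow_pickle=True).item()
im=c["img"][120:260,200:320]; im=cv2.resize(im,None,fx=5,fy=5,interpolation=cv2.INTER_CUBIC)[:600]
im=np.clip(im.astype(float)*1.6,0,255).astype(np.uint8)
cv2.imwrite("pics/w3c.png",im[:600])
g=cv2.cvtColor(c["img"],cv2.COLOR_BGR2GRAY); print(g[148:172,238:266])
E
```

```text
[[ 51  52  51  52  51  54  58  72  78  81  83  83  85  83  83  82  81  81
   79  77  72  61  53  50  52  50  51  61]
 [ 53  51  50  51  53  54  66  76  80  85  87  89  89  90  88  85  82  80
   79  77  74  62  54  51  51  50  50  56]
 [ 53  52  51  50  52  57  72  80  85  92  97  98 101 102 100  95  90  84
   80  77  75  64  55  51  51  51  51  54]
 [ 53  52  50  51  53  62  77  86  94 102 110 114 117 119 115 108 100  94
   85  79  73  65  55  51  49  51  51  52]
 [ 52  51  52  51  54  71  85  95 108 119 124 126 127 128 126 121 113 104
   93  82  76  67  54  50  51  50  49  52]
 [ 53  52  52  52  59  78  92 107 118 125 126 127 128 128 128 129 124 115
  100  87  77  67  55  51  50  50  51  51]
 [ 52  51  51  52  66  83 100 118 124 125 125 125 126 126 128 128 127 123
  109  94  81  68  54  50  49  51  49  51]
 [ 52  51  51  55  75  90 111 123 125 125 126 125 125 125 124 126 127 125
  118 101  85  70  55  51  50  49  50  52]
 [ 52  52  52  62  82 100 120 127 128 127 127 126 126 127 126 126 126 125
  123 106  88  70  56  50  51  50  49  53]
 [ 52  53  52  62  85 106 126 131 130 131 130 1
[... 1008 characters left out ...]
 52  51  51  49  51  52  54  55  61  65  75  82  82  80  75  72  66  58
   53  51  50  52  51  54  82 126 147 151]
 [ 51  51  51  50  51  51  54  54  54  55  59  61  61  60  58  57  55  52
   51  51  51  50  53  71 116 143 151 152]
 [ 52  52  50  51  50  52  53  52  51  52  53  53  53  53  52  52  51  51
   50  51  50  54  64 107 139 149 150 152]
 [ 51  52  51  50  51  52  54  52  53  52  52  52  52  52  51  52  51  50
   50  52  53  68 105 137 148 150 151 152]
 [ 51  52  50  49  50  51  53  53  53  52  52  52  51  52  52  52  52  50
   51  55  76 115 138 149 150 150 151 152]
 [ 51  51  51  49  51  52  53  53  53  53  52  52  52  51  52  52  51  55
   59  87 124 143 150 151 150 149 151 152]]
```

View pics/w3c.png

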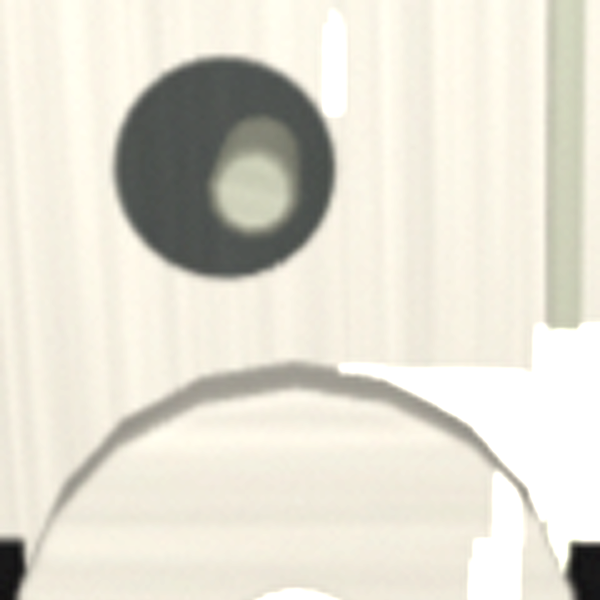

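```bash
python3 - <<'E'
from h import *
c=np.load("w3.npy",allow_pickle=True).item()
p=c["s"]["position"]; print("tip",px2w(c,(250.5,158),.054))
g=cv2.cvtColor(c["img"],cv2.COLOR_BGR2GRAY); print(g[186:206,259],g[290:310,259],g[236:250,259]); print(c["img"][288:308,259])
zt=p[2]-.011
for uv in ((259,197.5),(259,302),(259,239)): print(uv,px2w(c,uv,zt)-p)
h=cv2.cvtColor(c["img"],cv2.COLOR_BGR2HSV)[285:302]; 
m=(h[...,1]<60)&(h[...,2]>90)
for r in range(0,17,3):
    k=np.where(m[r,200:320])[0]+200; print(r+285,k.min() if len(k) else None,k.max() if len(k) else None)
E
```

```text
tip [0.53048879 0.1537187  0.054     ]
[151 150 150 151 150 147 122 103  97  99 103 121 147 155 154 152 151 149
 151 152] [148 149 152 153 151 150 150 148 147 146 144 140 136 131 132 132 132 129
 110  83] [143 152 222 248 252 252 252 252 252 252 252 251 193  68]
[[137 146 149]
 [137 146 150]
 [139 148 151]
 [140 149 153]
 [143 152 156]
 [143 153 157]
 [142 151 155]
 [141 150 154]
 [141 149 154]
 [138 148 152]
 [137 147 150]
 [137 146 150]
 [135 143 148]
 [130 142 141]
 [119 151 114]
 [109 158  88]
 [107 162  81]
 [108 163  81]
 [107 162  81]
 [104 158  81]]
(259, 197.5) [ 0.02840443 -0.00048507 -0.011     ]
(259, 302) [-0.02624241 -0.00060327 -0.011     ]
(259, 239) [ 0.00776772 -0.00052971 -0.011     ]
285 218 300
288 221 298
291 225 294
294 229 289
297 235 283
300 245 274
```

>>> {"fn": "arm_command", "kwargs": {
  "translation": [
    [-0.474,0,-0.066],
    [-0.474,0,-0.066],
    [-0.474,0.3,-0.066],
    [-0.474,0.55,-0.066],
    [-0.474,0.55,-0.066]
  ],
  "rotation": [
    [0,0,0],
    [0,0,0],
    [0,0,0],
    [0,0,0],
    [0,0,0]
  ],
  "grip": [1,1,1,1,1]
}}

```text
time_s: 6.7
position: [0.5282, 0.1528, 0.0808]
tcp_rot: [[-1.0, -0.006, -0.001], [0.001, -0.0, -1.0], [0.006, -1.0, 0.0]]
force: [-0.3, 0.5, -0.6]
opening: 0.639
```

>>> {"fn": "arm_command", "kwargs": {
  "translation": [
    [0,0,0],
    [0,0,0]
  ],
  "rotation": [
    [0,0,0],
    [0,0,0]
  ],
  "grip": [1,1]
}}

```text
time_s: 6.9
position: [0.5308, 0.1535, 0.0838]
tcp_rot: [[-1.0, 0.002, -0.001], [0.001, 0.0, -1.0], [-0.002, -1.0, -0.0]]
force: [-0.4, 0.0, -1.0]
opening: 0.642
```

```bash
python3 - <<'E'
from h import *
c=cam("wrist");p=c["s"]["position"];print(p.round(4),c["s"]["time_s"],c["s"]["force"].round(1),c["s"]["tcp_rot"].round(4))
im=cv2.resize(c["img"][185:255,205:315],None,fx=7,fy=7,interpolation=cv2.INTER_CUBIC)
cv2.imwrite("pics/w4.png",np.clip(im*1.5,0,255).astype(np.uint8)); np.save("w4.npy",c,allow_pickle=True)
print(w2px(c,[.5305,.1537,.054]))
E
```

```text
[0.5308 0.1535 0.0838] 6.9 [-0.4  0.  -1. ] [[-1.0e+00  1.7e-03 -6.0e-04]
 [ 6.0e-04  2.0e-04 -1.0e+00]
 [-1.7e-03 -1.0e+00 -2.0e-04]]
[257.59313883 240.49672287]
```

View pics/w4.png

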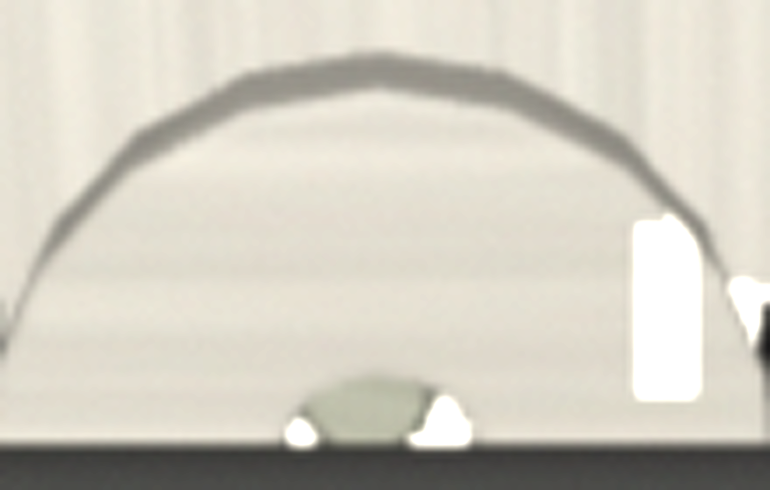

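>>> {"fn": "arm_command", "kwargs": {
  "translation": [
    [0,0,0],
    [0,0,0]
  ],
  "rotation": [
    [0,0,0],
    [0,0,0]
  ],
  "grip": [1,1]
}}

```text
time_s: 7.15
position: [0.5305, 0.1538, 0.0837]
tcp_rot: [[-1.0, 0.001, -0.0], [0.0, 0.0, -1.0], [-0.001, -1.0, -0.0]]
force: [-0.3, -0.2, -0.8]
opening: 0.637
```

>>> {"fn": "arm_command", "kwargs": {
  "translation": [
    [0,0,0],
    [0,0,0]
  ],
  "rotation": [
    [0,0,0],
    [0,0,0]
  ],
  "grip": [1,1]
}}

```text
time_s: 7.35
position: [0.5301, 0.1538, 0.0832]
tcp_rot: [[-1.0, 0.0, 0.0], [-0.0, 0.0, -1.0], [-0.0, -1.0, -0.0]]
force: [0.2, -0.7, -0.9]
opening: 0.64
```

>>> {"fn": "arm_command", "kwargs": {
  "translation": [
    [0.006,0.04,-0.005],
    [0.006,0.07,-0.005],
    [0.006,0.1,-0.005],
    [0.006,0.115,-0.005],
    [0.006,0.115,-0.005]
  ],
  "rotation": [
    [0,0,0],
    [0,0,0],
    [0,0,0],
    [0,0,0],
    [0,0,0]
  ],
  "grip": [1,1,1,1,1]
}}

```text
time_s: 7.85
position: [0.5294, 0.1541, 0.0734]
tcp_rot: [[-1.0, -0.001, -0.0], [0.0, -0.0, -1.0], [0.001, -1.0, 0.0]]
force: [-0.4, 0.8, -1.3]
opening: 0.636
```

>>> {"fn": "arm_command", "kwargs": {
  "translation": [
    [0,0,0],
    [0,0,0],
    [0,0,0],
    [0,0,0]
  ],
  "rotation": [
    [0,0,0],
    [0,0,0],
    [0,0,0],
    [0,0,0]
  ],
  "grip": [1,1,1,1]
}}

```text
time_s: 8.25
position: [0.5296, 0.1542, 0.0738]
tcp_rot: [[-1.0, 0.0, -0.0], [0.0, 0.0, -1.0], [-0.0, -1.0, -0.0]]
force: [0.4, -0.2, -0.6]
opening: 0.634
```

>>> {"fn": "arm_command", "kwargs": {
  "translation": [
    [0,0.03,0],
    [0,0.05,0],
    [0,0.07,0],
    [0,0.07,0],
    [0,0.07,0]
  ],
  "rotation": [
    [0,0,0],
    [0,0,0],
    [0,0,0],
    [0,0,0],
    [0,0,0]
  ],
  "grip": [1,1,1,1,1]
}}

```text
time_s: 8.75
position: [0.5295, 0.1541, 0.068]
tcp_rot: [[-1.0, -0.0, -0.0], [0.0, -0.0, -1.0], [0.0, -1.0, 0.0]]
force: [-0.0, -0.9, 0.1]
opening: 0.636
```

>>> {"fn": "arm_command", "kwargs": {
  "translation": [
    [0,0.08,0],
    [0,0.16,0],
    [0,0.2,0],
    [0,0.2,0]
  ],
  "rotation": [
    [0,0,0],
    [0,0,0],
    [0,0,0],
    [0,0,0]
  ],
  "grip": [1,1,1,1]
}}

```text
time_s: 9.15
position: [0.529, 0.1541, 0.0513]
tcp_rot: [[-1.0, -0.002, -0.0], [0.0, -0.0, -1.0], [0.002, -1.0, 0.0]]
force: [0.1, -0.1, -0.6]
opening: 0.634
```

>>> {"fn": "arm_command", "kwargs": {
  "translation": [
    [0,0.08,0],
    [0,0.16,0],
    [0,0.2,0],
    [0,0.2,0]
  ],
  "rotation": [
    [0,0,0],
    [0,0,0],
    [0,0,0],
    [0,0,0]
  ],
  "grip": [1,1,1,1]
}}

```text
time_s: 9.55
position: [0.5291, 0.1541, 0.0354]
tcp_rot: [[-1.0, -0.001, -0.0], [0.0, -0.0, -1.0], [0.001, -1.0, 0.0]]
force: [-0.3, -0.9, -1.7]
opening: 0.64
```

>>> {"fn": "arm_command", "kwargs": {
  "translation": [
    [0,0.01,0],
    [0,0.02,0],
    [0,0.02,0]
  ],
  "rotation": [
    [0,0,0],
    [0,0,0],
    [0,0,0]
  ],
  "grip": [1,1,1]
}}

```text
time_s: 9.85
position: [0.5296, 0.1541, 0.0346]
tcp_rot: [[-1.0, 0.0, -0.0], [0.0, 0.0, -1.0], [-0.0, -1.0, -0.0]]
force: [-0.3, -1.1, 0.0]
opening: 0.636
```

>>> {"fn": "arm_command", "kwargs": {
  "translation": [
    [0,0,0],
    [0,0,0],
    [0,0,0],
    [0,0,0]
  ],
  "rotation": [
    [0,0,0],
    [0,0,0],
    [0,0,0],
    [0,0,0]
  ],
  "grip": [-1,-1,-1,-1]
}}

```text
time_s: 10.25
position: [0.5297, 0.1541, 0.0347]
tcp_rot: [[-1.0, 0.0, -0.0], [0.0, 0.0, -1.0], [-0.0, -1.0, -0.0]]
force: [0.9, 1.0, 0.3]
opening: 0.916
```

>>> {"fn": "arm_command", "kwargs": {
  "translation": [
    [0,-0.5,0],
    [0,-1,0],
    [0,-1,0]
  ],
  "rotation": [
    [0,0,0],
    [0,0,0],
    [0,0,0]
  ],
  "grip": [-1,-1,-1]
}}

```text
time_s: 10.55
position: [0.5331, 0.1546, 0.1191]
tcp_rot: [[-1.0, 0.01, 0.0], [-0.0, 0.001, -1.0], [-0.01, -1.0, -0.001]]
force: [0.7, 1.0, 0.9]
opening: 0.996
```

>>> {"fn": "arm_command", "kwargs": {
  "translation": [
    [0.7,-0.3,0.3],
    [0.7,-0.3,0.3],
    [0.7,-0.3,0.3]
  ],
  "rotation": [
    [0,0,0],
    [0,0,0],
    [0,0,0]
  ],
  "grip": [-1,-1,-1]
}}

```text
time_s: 10.85
position: [0.471, 0.1297, 0.1388]
tcp_rot: [[-1.0, -0.002, -0.001], [0.001, -0.0, -1.0], [0.002, -1.0, 0.0]]
force: [0.5, 0.6, -0.3]
opening: 1.001
```

```bash
python3 - <<'E'
from h import *
c=cam("wrist");p=c["s"]["position"];print(p.round(4),c["s"]["time_s"],c["s"]["force"].round(1))
for d in models.spot_point("wrist","wide_centre")[:2]:
  uv=np.array(d["point"])*[512,384]; print(round(d["conf"],2),uv.round(1),px2w(c,uv,.022).round(4)[:2])
q=w2px(c,[.53,.154,.02]).astype(int); print(q)
im=cv2.resize(c["img"][max(q[1]-60,0):q[1]+60,q[0]-80:q[0]+80],None,fx=4,fy=4,interpolation=cv2.INTER_CUBIC)
cv2.imwrite("pics/w5.png",im)
E
```

```text
[0.471  0.1297 0.1388] 10.85 [ 0.5  0.6 -0.3]
0.61 [223.4 122.8] [0.5305 0.1556]
[225 123]
```

View pics/w5.png

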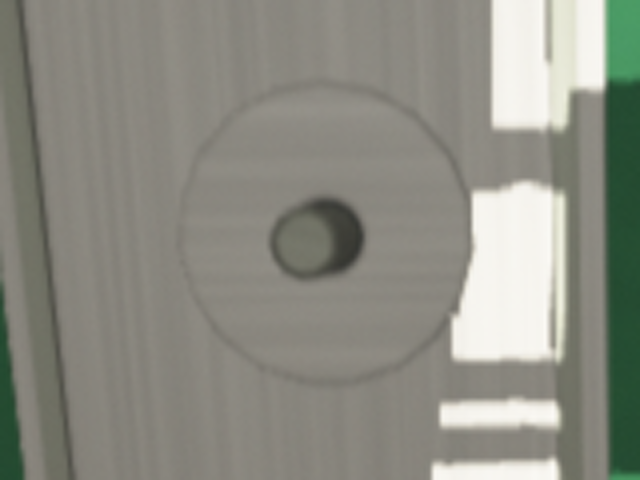

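The wide ring is on the spindle, flat on the plate (crop: disc (325,230), spindle tip (303,240)). Next is the middle ring.

>>> {"fn": "arm_command", "kwargs": {
  "translation": [
    [-0.444,0.1,0.81],
    [-0.444,0.1,0.81]
  ],
  "rotation": [
    [0,0,0],
    [0,0,0]
  ],
  "grip": [-1,-1]
}}

```text
time_s: 11.15
position: [0.5129, 0.0639, 0.1301]
tcp_rot: [[-1.0, 0.004, 0.001], [-0.001, -0.001, -1.0], [-0.004, -1.0, 0.001]]
force: [0.2, 0.0, 0.5]
opening: 1.001
```

>>> {"fn": "arm_command", "kwargs": {
  "translation": [
    [-0.444,0.1,0.81],
    [-0.444,0.1,0.81]
  ],
  "rotation": [
    [0,0,0],
    [0,0,0]
  ],
  "grip": [-1,-1]
}}

```text
time_s: 11.35
position: [0.5489, -0.0025, 0.1218]
tcp_rot: [[-1.0, 0.004, -0.001], [0.001, -0.001, -1.0], [-0.004, -1.0, 0.001]]
force: [-0.6, 0.7, 1.1]
opening: 0.999
```

>>> {"fn": "arm_command", "kwargs": {
  "translation": [
    [-0.444,0.1,0.81],
    [-0.444,0.1,0.81]
  ],
  "rotation": [
    [0,0,0],
    [0,0,0]
  ],
  "grip": [-1,-1]
}}

```text
time_s: 11.55
position: [0.5843, -0.0679, 0.1137]
tcp_rot: [[-1.0, 0.004, -0.002], [0.002, -0.002, -1.0], [-0.004, -1.0, 0.002]]
force: [0.2, -0.7, -0.2]
opening: 0.998
```

>>> {"fn": "arm_command", "kwargs": {
  "translation": [
    [-0.444,0.1,0.81],
    [-0.444,0.1,0.81],
    [-0.444,0.1,0.81],
    [-0.444,0.1,0.81],
    [-0.444,0.1,0.81]
  ],
  "rotation": [
    [0,0,0],
    [0,0,0],
    [0,0,0],
    [0,0,0],
    [0,0,0]
  ],
  "grip": [-1,-1,-1,-1,-1]
}}

```text
time_s: 12.05
position: [0.6151, -0.1278, 0.1058]
tcp_rot: [[-1.0, -0.002, 0.001], [-0.001, 0.001, -1.0], [0.002, -1.0, -0.001]]
force: [0.7, -0.6, -0.6]
opening: 0.998
```

>>> {"fn": "arm_command", "kwargs": {
  "translation": [
    [0,0,0],
    [0,0,0],
    [0,0,0],
    [0,0,0]
  ],
  "rotation": [
    [0,0,0],
    [0,0,0],
    [0,0,0],
    [0,0,0]
  ],
  "grip": [-1,-1,-1,-1]
}}

```text
time_s: 12.45
position: [0.6156, -0.1287, 0.1068]
tcp_rot: [[-1.0, 0.0, 0.001], [-0.001, -0.0, -1.0], [-0.0, -1.0, 0.0]]
force: [-0.2, -0.4, -0.7]
opening: 0.998
```

```bash
python3 - <<'E'
from h import *
c=cam("wrist");p=c["s"]["position"];print(p.round(4),c["s"]["time_s"])
uv=w2px(c,[.613,-.131,.012]);print(uv,ringfit(c,uv,.012,.022))
cv2.imwrite("pics/w6.png",c["img"])
E
```

```text
[ 0.6156 -0.1287  0.1068] 12.45
[261.18571909 210.85314376] (array([ 0.6138, -0.1292]), np.float64(0.0219), array([ 229,  179,   60,   61, 2605], dtype=int32))
```

>>> {"fn": "arm_command", "kwargs": {
  "translation": [
    [0.035,0.5,0],
    [0.035,0.8,0],
    [0.035,0.8,0],
    [0.035,0.8,0]
  ],
  "rotation": [
    [0,0,0],
    [0,0,0],
    [0,0,0],
    [0,0,0]
  ],
  "grip": [-1,-1,-1,-1]
}}

```text
time_s: 12.9
position: [0.6129, -0.1291, 0.0426]
tcp_rot: [[-1.0, -0.0, -0.0], [0.0, 0.0, -1.0], [0.0, -1.0, -0.0]]
force: [-0.2, -0.2, 0.0]
opening: 1.001
```

>>> {"fn": "arm_command", "kwargs": {
  "translation": [
    [0,0.1,0],
    [0,0.2,0],
    [0,0.24,0],
    [0,0.24,0],
    [0,0.24,0]
  ],
  "rotation": [
    [0,0,0],
    [0,0,0],
    [0,0,0],
    [0,0,0],
    [0,0,0]
  ],
  "grip": [-1,-1,-1,-1,-1]
}}

```text
time_s: 13.4
position: [0.613, -0.1291, 0.0235]
tcp_rot: [[-1.0, 0.0, -0.0], [0.0, -0.0, -1.0], [-0.0, -1.0, 0.0]]
force: [-0.5, 0.1, 0.5]
opening: 1.001
```

>>> {"fn": "arm_command", "kwargs": {
  "translation": [
    [0,0,0],
    [0,0,0],
    [0,0,0],
    [0,0,0],
    [0,0,0]
  ],
  "rotation": [
    [0,0,0],
    [0,0,0],
    [0,0,0],
    [0,0,0],
    [0,0,0]
  ],
  "grip": [1,1,1,1,1]
}}

```text
time_s: 13.9
position: [0.6129, -0.1291, 0.0234]
tcp_rot: [[-1.0, 0.0, -0.0], [0.0, -0.0, -1.0], [-0.0, -1.0, 0.0]]
force: [-0.0, -0.2, -0.1]
opening: 0.626
```

>>> {"fn": "arm_command", "kwargs": {
  "translation": [
    [0,0,0],
    [0,0,0],
    [0,0,0],
    [0,0,0],
    [0,0,0]
  ],
  "rotation": [
    [0,0,0],
    [0,0,0],
    [0,0,0],
    [0,0,0],
    [0,0,0]
  ],
  "grip": [1,1,1,1,1]
}}

```text
time_s: 14.4
position: [0.6128, -0.1291, 0.0234]
tcp_rot: [[-1.0, -0.0, -0.0], [0.0, -0.0, -1.0], [0.0, -1.0, 0.0]]
force: [-1.0, -0.3, 0.5]
opening: 0.495
```

>>> {"fn": "arm_command", "kwargs": {
  "translation": [
    [0,-0.5,0],
    [0,-1,0],
    [0,-1,0]
  ],
  "rotation": [
    [0,0,0],
    [0,0,0],
    [0,0,0]
  ],
  "grip": [1,1,1]
}}

```text
time_s: 14.7
position: [0.6167, -0.1305, 0.1087]
tcp_rot: [[-1.0, 0.011, 0.0], [-0.0, -0.004, -1.0], [-0.011, -1.0, 0.004]]
force: [1.1, -0.1, -0.2]
opening: 0.497
```

>>> {"fn": "arm_command", "kwargs": {
  "translation": [
    [0.26,0,-0.885],
    [0.26,0,-0.885]
  ],
  "rotation": [
    [0,0,0],
    [0,0,0]
  ],
  "grip": [1,1]
}}

```text
time_s: 14.9
position: [0.59, -0.0561, 0.1031]
tcp_rot: [[-1.0, -0.003, -0.0], [0.0, 0.002, -1.0], [0.003, -1.0, -0.002]]
force: [-1.0, -0.3, -1.0]
opening: 0.491
```

>>> {"fn": "arm_command", "kwargs": {
  "translation": [
    [0.26,0,-0.885],
    [0.26,0,-0.885]
  ],
  "rotation": [
    [0,0,0],
    [0,0,0]
  ],
  "grip": [1,1]
}}

```text
time_s: 15.1
position: [0.5686, 0.0156, 0.1026]
tcp_rot: [[-1.0, -0.004, 0.001], [-0.001, 0.001, -1.0], [0.004, -1.0, -0.001]]
force: [-0.3, -0.3, -0.5]
opening: 0.497
```

>>> {"fn": "arm_command", "kwargs": {
  "translation": [
    [0.26,0,-0.885],
    [0.26,0,-0.885]
  ],
  "rotation": [
    [0,0,0],
    [0,0,0]
  ],
  "grip": [1,1]
}}

```text
time_s: 15.3
position: [0.5479, 0.0863, 0.1026]
tcp_rot: [[-1.0, -0.003, 0.002], [-0.002, 0.001, -1.0], [0.003, -1.0, -0.001]]
force: [0.9, -0.5, 0.2]
opening: 0.495
```

>>> {"fn": "arm_command", "kwargs": {
  "translation": [
    [0.26,0,-0.885],
    [0.26,0,-0.885],
    [0.26,0,-0.885],
    [0.26,0,-0.885],
    [0.26,0,-0.885]
  ],
  "rotation": [
    [0,0,0],
    [0,0,0],
    [0,0,0],
    [0,0,0],
    [0,0,0]
  ],
  "grip": [1,1,1,1,1]
}}

```text
time_s: 15.8
position: [0.5302, 0.1532, 0.1032]
tcp_rot: [[-1.0, 0.0, -0.001], [0.001, -0.0, -1.0], [-0.0, -1.0, 0.0]]
force: [0.1, -0.4, -1.0]
opening: 0.499
```

>>> {"fn": "arm_command", "kwargs": {
  "translation": [
    [0,0,0],
    [0,0,0],
    [0,0,0],
    [0,0,0],
    [0,0,0]
  ],
  "rotation": [
    [0,0,0],
    [0,0,0],
    [0,0,0],
    [0,0,0],
    [0,0,0]
  ],
  "grip": [1,1,1,1,1]
}}

```text
time_s: 16.3
position: [0.5298, 0.1539, 0.1034]
tcp_rot: [[-1.0, 0.0, -0.001], [0.001, 0.0, -1.0], [-0.0, -1.0, -0.0]]
force: [0.0, -0.2, 0.2]
opening: 0.494
```

```bash
python3 - <<'E'
from h import *
c=cam("wrist");p=c["s"]["position"];print(p.round(4),c["s"]["time_s"],c["s"]["opening"])
g=cv2.cvtColor(c["img"],cv2.COLOR_BGR2GRAY); print(g[195:222,259],g[232:250,259],g[278:305,259])
zt=p[2]-.0114
for r in range(200,216,3): print(r,(px2w(c,(259,r),zt)-p)[:2].round(4))
for r in range(236,243,2): print(r,(px2w(c,(259,r),zt)-p)[:2].round(4))
for r in range(284,300,3): print(r,(px2w(c,(259,r),zt)-p)[:2].round(4))
im=cv2.resize(c["img"][185:305,205:315],None,fx=5,fy=5,interpolation=cv2.INTER_CUBIC)
cv2.imwrite("pics/w7.png",im)
E
```

```text
[0.5298 0.1539 0.1034] 16.3 0.49366173668821317
[156 154 153 150 150 146 132 102  87  85  92  99 104 105 107 116 145 164
 167 163 162 162 163 163 160 159 159] [154 155 157 155 155 152 154 201 250 254 254 253 253 253 253 250 187  67] [ 51  61 124 149 154 157 156 154 154 156 156 154 152 154 170 240 250 251
 251 251 251 251 251 251 251 251 251]
200 [ 0.0271 -0.0006]
203 [ 0.0256 -0.0006]
206 [ 0.0242 -0.0006]
209 [ 0.0227 -0.0006]
212 [ 0.0212 -0.0006]
215 [ 0.0197 -0.0006]
236 [ 0.0092 -0.0005]
238 [ 0.0081 -0.0005]
240 [ 0.0071 -0.0005]
242 [ 0.0061 -0.0005]
284 [-0.0164 -0.0005]
287 [-0.018  -0.0005]
290 [-0.0197 -0.0005]
293 [-0.0214 -0.0005]
296 [-0.0231 -0.0005]
299 [-0.0248 -0.0005]
```

View pics/w7.png

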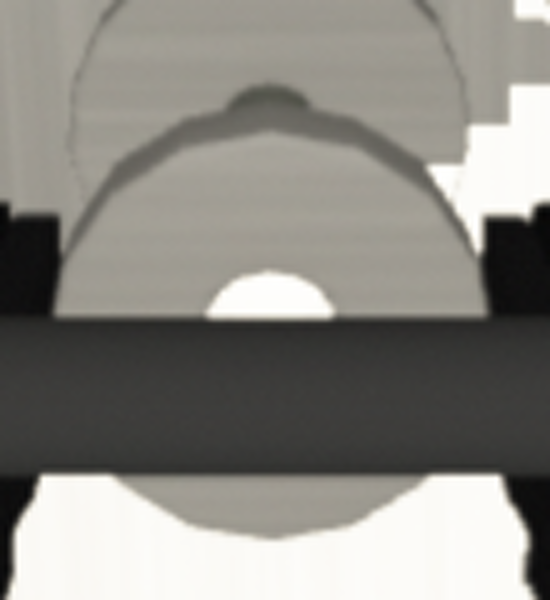

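>>> {"fn": "arm_command", "kwargs": {
  "translation": [
    [0,0.1,-0.002],
    [0,0.2,-0.002],
    [0,0.3,-0.002],
    [0,0.37,-0.002],
    [0,0.37,-0.002]
  ],
  "rotation": [
    [0,0,0],
    [0,0,0],
    [0,0,0],
    [0,0,0],
    [0,0,0]
  ],
  "grip": [1,1,1,1,1]
}}

```text
time_s: 16.85
position: [0.5294, 0.1543, 0.0726]
tcp_rot: [[-1.0, -0.001, -0.0], [0.0, -0.0, -1.0], [0.001, -1.0, 0.0]]
force: [1.3, 0.0, -0.6]
opening: 0.494
```

>>> {"fn": "arm_command", "kwargs": {
  "translation": [
    [0,0.02,0],
    [0,0.04,0],
    [0,0.04,0],
    [0,0.04,0]
  ],
  "rotation": [
    [0,0,0],
    [0,0,0],
    [0,0,0],
    [0,0,0]
  ],
  "grip": [1,1,1,1]
}}

```text
time_s: 17.25
position: [0.5297, 0.1543, 0.0707]
tcp_rot: [[-1.0, 0.0, -0.0], [0.0, 0.0, -1.0], [-0.0, -1.0, -0.0]]
force: [-0.3, -0.7, 0.5]
opening: 0.494
```

>>> {"fn": "arm_command", "kwargs": {
  "translation": [
    [0,0.08,0],
    [0,0.15,0],
    [0,0.15,0]
  ],
  "rotation": [
    [0,0,0],
    [0,0,0],
    [0,0,0]
  ],
  "grip": [1,1,1]
}}

```text
time_s: 17.55
position: [0.5295, 0.1542, 0.0577]
tcp_rot: [[-1.0, -0.001, -0.0], [0.0, -0.0, -1.0], [0.001, -1.0, 0.0]]
force: [0.9, 0.2, -1.2]
opening: 0.498
```

>>> {"fn": "arm_command", "kwargs": {
  "translation": [
    [0,0.08,0],
    [0,0.15,0],
    [0,0.15,0]
  ],
  "rotation": [
    [0,0,0],
    [0,0,0],
    [0,0,0]
  ],
  "grip": [1,1,1]
}}

```text
time_s: 17.85
position: [0.5294, 0.1543, 0.0457]
tcp_rot: [[-1.0, -0.001, -0.0], [0.0, -0.0, -1.0], [0.001, -1.0, 0.0]]
force: [0.3, 0.4, -1.0]
opening: 0.494
```

>>> {"fn": "arm_command", "kwargs": {
  "translation": [
    [0,0.005,0],
    [0,0.005,0],
    [0,0.005,0]
  ],
  "rotation": [
    [0,0,0],
    [0,0,0],
    [0,0,0]
  ],
  "grip": [1,1,1]
}}

```text
time_s: 18.15
position: [0.5296, 0.1543, 0.0463]
tcp_rot: [[-1.0, -0.0, 0.0], [-0.0, -0.0, -1.0], [0.0, -1.0, 0.0]]
force: [0.4, 0.2, -0.9]
opening: 0.5
```

>>> {"fn": "arm_command", "kwargs": {
  "translation": [
    [0,0,0],
    [0,0,0],
    [0,0,0],
    [0,0,0],
    [0,0,0]
  ],
  "rotation": [
    [0,0,0],
    [0,0,0],
    [0,0,0],
    [0,0,0],
    [0,0,0]
  ],
  "grip": [-0.4,-0.4,-0.4,-0.4,-0.4]
}}

```text
time_s: 18.65
position: [0.5297, 0.1543, 0.0462]
tcp_rot: [[-1.0, 0.0, -0.0], [0.0, 0.0, -1.0], [-0.0, -1.0, -0.0]]
force: [0.5, -0.0, -0.2]
opening: 0.694
```

>>> {"fn": "arm_command", "kwargs": {
  "translation": [
    [0,-0.5,0],
    [0,-1,0],
    [0,-1,0]
  ],
  "rotation": [
    [0,0,0],
    [0,0,0],
    [0,0,0]
  ],
  "grip": [-0.4,-0.4,-0.4]
}}

```text
time_s: 18.95
position: [0.5333, 0.1547, 0.1307]
tcp_rot: [[-1.0, 0.01, 0.0], [-0.0, 0.001, -1.0], [-0.01, -1.0, -0.001]]
force: [1.3, -1.3, 0.3]
opening: 0.698
```

>>> {"fn": "arm_command", "kwargs": {
  "translation": [
    [0.7,0,0.9],
    [0.7,0,0.9],
    [0.7,0,0.9]
  ],
  "rotation": [
    [0,0,0],
    [0,0,0],
    [0,0,0]
  ],
  "grip": [-0.4,-0.4,-0.4]
}}

```text
time_s: 19.25
position: [0.4684, 0.0802, 0.1254]
tcp_rot: [[-1.0, -0.008, -0.003], [0.003, -0.0, -1.0], [0.008, -1.0, 0.0]]
force: [0.0, 0.7, -0.2]
opening: 0.702
```

```bash
python3 - <<'E'
from h import *
c=cam("wrist");p=c["s"]["position"];print(p.round(4),c["s"]["time_s"],c["s"]["opening"])
q=w2px(c,[.53,.154,.03]).astype(int); print(q)
im=cv2.resize(c["img"][max(q[1]-60,0):q[1]+60,max(q[0]-80,0):q[0]+80],None,fx=4,fy=4,interpolation=cv2.INTER_CUBIC)
cv2.imwrite("pics/w8.png",im)
E
```

```text
[0.4684 0.0802 0.1254] 19.25 0.702052229006498
[150 120]
```

View pics/w8.png

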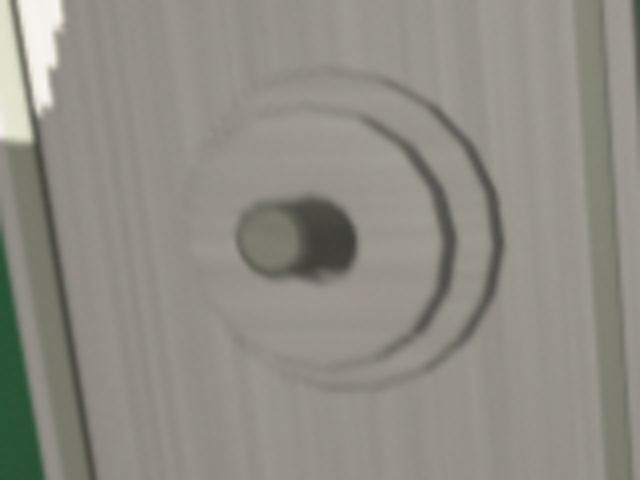

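The middle ring sits flat on the wide one, both over the spindle (crop: discs about (325,240) and (345,230), tip (272,240)). Now the grey narrow ring.

>>> {"fn": "arm_command", "kwargs": {
  "translation": [
    [-0.03,0.1,0.75],
    [-0.03,0.1,0.75]
  ],
  "rotation": [
    [0,0,0],
    [0,0,0]
  ],
  "grip": [-0.4,-0.4]
}}

```text
time_s: 19.5
position: [0.478, 0.0201, 0.1178]
tcp_rot: [[-1.0, 0.002, -0.001], [0.001, -0.001, -1.0], [-0.002, -1.0, 0.001]]
force: [0.8, 0.0, 0.3]
opening: 0.699
```

>>> {"fn": "arm_command", "kwargs": {
  "translation": [
    [-0.03,0.1,0.75],
    [-0.03,0.1,0.75]
  ],
  "rotation": [
    [0,0,0],
    [0,0,0]
  ],
  "grip": [-0.4,-0.4]
}}

```text
time_s: 19.7
position: [0.4807, -0.0409, 0.1096]
tcp_rot: [[-1.0, 0.003, -0.003], [0.003, -0.001, -1.0], [-0.003, -1.0, 0.001]]
force: [0.6, 0.3, -0.7]
opening: 0.699
```

>>> {"fn": "arm_command", "kwargs": {
  "translation": [
    [0,0.05,0.75],
    [0,0.05,0.75],
    [0,0.05,0.75],
    [0,0.05,0.75],
    [0,0.05,0.75]
  ],
  "rotation": [
    [0,0,0],
    [0,0,0],
    [0,0,0],
    [0,0,0],
    [0,0,0]
  ],
  "grip": [-0.4,-0.4,-0.4,-0.4,-0.4]
}}

```text
time_s: 20.2
position: [0.4781, -0.096, 0.1061]
tcp_rot: [[-1.0, -0.001, 0.002], [-0.002, 0.001, -1.0], [0.001, -1.0, -0.001]]
force: [-0.4, -0.3, 0.8]
opening: 0.701
```

>>> {"fn": "arm_command", "kwargs": {
  "translation": [
    [0,0,0],
    [0,0,0],
    [0,0,0],
    [0,0,0]
  ],
  "rotation": [
    [0,0,0],
    [0,0,0],
    [0,0,0],
    [0,0,0]
  ],
  "grip": [-0.4,-0.4,-0.4,-0.4]
}}

```text
time_s: 20.6
position: [0.4785, -0.0974, 0.1062]
tcp_rot: [[-1.0, 0.0, 0.0], [-0.0, -0.0, -1.0], [-0.0, -1.0, 0.0]]
force: [0.3, 0.1, -0.0]
opening: 0.702
```

```bash
python3 - <<'E'
from h import *
c=cam("wrist");p=c["s"]["position"];print(p.round(4),c["s"]["time_s"])
uv=w2px(c,[.474,-.101,.012]);print(uv,ringfit(c,uv,.012,.016))
im=cv2.resize(c["img"][130:290,160:360],None,fx=3,fy=3); cv2.imwrite("pics/w9.png",im)
E
```

```text
[ 0.4785 -0.0974  0.1062] 20.6
[262.90019313 213.48050288] (array([ 0.4718, -0.1025]), np.float64(0.0161), array([ 244,  194,   43,   45, 1335], dtype=int32))
```

View pics/w9.png

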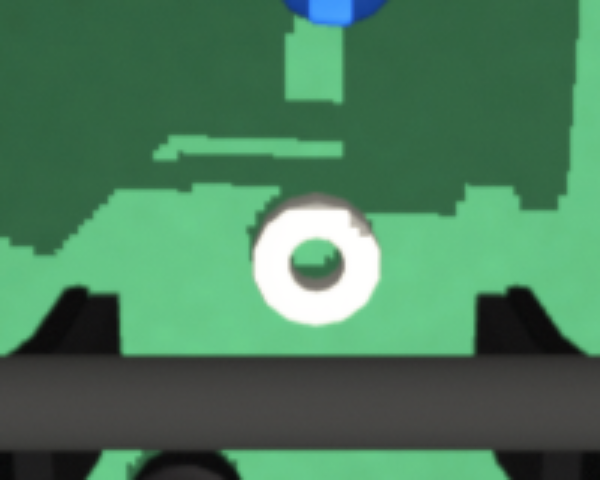

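>>> {"fn": "arm_command", "kwargs": {
  "translation": [
    [0.094,0.3,0.058],
    [0.094,0.7,0.058],
    [0.094,0.8,0.058],
    [0.094,0.8,0.058]
  ],
  "rotation": [
    [0,0,0],
    [0,0,0],
    [0,0,0],
    [0,0,0]
  ],
  "grip": [-0.4,-0.4,-0.4,-0.4]
}}

```text
time_s: 21.05
position: [0.4702, -0.1021, 0.0412]
tcp_rot: [[-1.0, -0.003, -0.0], [0.0, 0.001, -1.0], [0.003, -1.0, -0.001]]
force: [0.1, -0.0, 0.3]
opening: 0.697
```

>>> {"fn": "arm_command", "kwargs": {
  "translation": [
    [0,0.1,0],
    [0,0.2,0],
    [0,0.23,0],
    [0,0.23,0],
    [0,0.23,0]
  ],
  "rotation": [
    [0,0,0],
    [0,0,0],
    [0,0,0],
    [0,0,0],
    [0,0,0]
  ],
  "grip": [-0.4,-0.4,-0.4,-0.4,-0.4]
}}

```text
time_s: 21.55
position: [0.4711, -0.1024, 0.024]
tcp_rot: [[-1.0, 0.0, 0.0], [-0.0, -0.0, -1.0], [-0.0, -1.0, 0.0]]
force: [0.6, -0.7, 0.6]
opening: 0.699
```

>>> {"fn": "arm_command", "kwargs": {
  "translation": [
    [0,0,0],
    [0,0,0],
    [0,0,0],
    [0,0,0],
    [0,0,0]
  ],
  "rotation": [
    [0,0,0],
    [0,0,0],
    [0,0,0],
    [0,0,0],
    [0,0,0]
  ],
  "grip": [1,1,1,1,1]
}}

```text
time_s: 22.05
position: [0.4709, -0.1024, 0.0238]
tcp_rot: [[-1.0, 0.0, -0.0], [0.0, -0.0, -1.0], [-0.0, -1.0, 0.0]]
force: [0.5, 0.3, 0.7]
opening: 0.348
```

>>> {"fn": "arm_command", "kwargs": {
  "translation": [
    [0,0,0],
    [0,0,0],
    [0,0,0],
    [0,0,0],
    [0,0,0]
  ],
  "rotation": [
    [0,0,0],
    [0,0,0],
    [0,0,0],
    [0,0,0],
    [0,0,0]
  ],
  "grip": [1,1,1,1,1]
}}

```text
time_s: 22.55
position: [0.4709, -0.1024, 0.0238]
tcp_rot: [[-1.0, 0.0, -0.0], [0.0, -0.0, -1.0], [-0.0, -1.0, 0.0]]
force: [-0.2, -0.0, 1.4]
opening: 0.346
```

>>> {"fn": "arm_command", "kwargs": {
  "translation": [
    [0,-0.5,0],
    [0,-1,0],
    [0,-1,0]
  ],
  "rotation": [
    [0,0,0],
    [0,0,0],
    [0,0,0]
  ],
  "grip": [1,1,1]
}}

```text
time_s: 22.85
position: [0.4735, -0.1034, 0.1073]
tcp_rot: [[-1.0, 0.008, 0.0], [-0.0, -0.004, -1.0], [-0.008, -1.0, 0.004]]
force: [0.8, 0.1, 0.2]
opening: 0.344
```

>>> {"fn": "arm_command", "kwargs": {
  "translation": [
    [-0.184,0,-0.802],
    [-0.184,0,-0.802]
  ],
  "rotation": [
    [0,0,0],
    [0,0,0]
  ],
  "grip": [1,1]
}}

```text
time_s: 23.05
position: [0.4853, -0.0362, 0.1036]
tcp_rot: [[-1.0, -0.001, -0.0], [0.0, 0.001, -1.0], [0.001, -1.0, -0.001]]
force: [-0.9, 0.5, -0.2]
opening: 0.347
```

>>> {"fn": "arm_command", "kwargs": {
  "translation": [
    [-0.184,0,-0.802],
    [-0.184,0,-0.802]
  ],
  "rotation": [
    [0,0,0],
    [0,0,0]
  ],
  "grip": [1,1]
}}

```text
time_s: 23.25
position: [0.5001, 0.029, 0.1031]
tcp_rot: [[-1.0, -0.001, 0.002], [-0.002, 0.001, -1.0], [0.001, -1.0, -0.001]]
force: [-0.7, -0.7, -0.2]
opening: 0.346
```

>>> {"fn": "arm_command", "kwargs": {
  "translation": [
    [-0.184,0,-0.802],
    [-0.184,0,-0.802]
  ],
  "rotation": [
    [0,0,0],
    [0,0,0]
  ],
  "grip": [1,1]
}}

```text
time_s: 23.45
position: [0.5152, 0.0934, 0.103]
tcp_rot: [[-1.0, -0.0, 0.003], [-0.003, 0.001, -1.0], [0.0, -1.0, -0.001]]
force: [-0.1, 0.3, -0.9]
opening: 0.345
```

>>> {"fn": "arm_command", "kwargs": {
  "translation": [
    [-0.184,0,-0.802],
    [-0.184,0,-0.802],
    [-0.184,0,-0.802],
    [-0.184,0,-0.802],
    [-0.184,0,-0.802]
  ],
  "rotation": [
    [0,0,0],
    [0,0,0],
    [0,0,0],
    [0,0,0],
    [0,0,0]
  ],
  "grip": [1,1,1,1,1]
}}

```text
time_s: 23.95
position: [0.5291, 0.1531, 0.1033]
tcp_rot: [[-1.0, -0.002, -0.001], [0.001, -0.0, -1.0], [0.002, -1.0, 0.0]]
force: [-0.1, -0.1, 0.1]
opening: 0.349
```

>>> {"fn": "arm_command", "kwargs": {
  "translation": [
    [0,0,0],
    [0,0,0],
    [0,0,0],
    [0,0,0],
    [0,0,0]
  ],
  "rotation": [
    [0,0,0],
    [0,0,0],
    [0,0,0],
    [0,0,0],
    [0,0,0]
  ],
  "grip": [1,1,1,1,1]
}}

```text
time_s: 24.45
position: [0.5299, 0.1541, 0.1038]
tcp_rot: [[-1.0, 0.0, -0.0], [0.0, 0.0, -1.0], [-0.0, -1.0, -0.0]]
force: [-0.2, -0.1, -0.6]
opening: 0.348
```

```bash
python3 - <<'E'
from h import *
c=cam("wrist");p=c["s"]["position"];print(p.round(4),c["s"]["time_s"],c["s"]["opening"])
g=cv2.cvtColor(c["img"],cv2.COLOR_BGR2GRAY); print(g[205:235,259],g[232:250,259],g[276:292,259]); print(g[244,235:285])
zt=p[2]-.0118
f=lambda r:(px2w(c,(259,r),zt)-p)[0].round(4)
print([(r,f(r)) for r in (216,219,222,225,228,237,239,241,243,278,280,283,286)])
cv2.imwrite("pics/w10.png",cv2.resize(c["img"][185:305,205:315],None,fx=5,fy=5,interpolation=cv2.INTER_CUBIC))
E
```

```text
[0.5299 0.1541 0.1038] 24.45 0.34757128248771596
[161 155 133 103  91  90  90  91  90  91  90  91  96 101 101 103 105 109
 121 155 168 164 162 159 159 158 157 158 156 155] [158 156 155 155 155 153 152 174 249 254 254 254 254 254 254 252 200  72] [ 59  57  53  63 125 156 213 247 252 252 252 252 252 252 252 252]
[151 152 153 153 153 151 152 152 155 154 153 151 156 207 248 253 254 254
 254 254 254 254 254 254 254 254 254 254 254 254 254 254 254 250 229 171
 152 151 152 153 154 156 158 159 159 157 157 156 158 158]
[(216, np.float64(0.0191)), (219, np.float64(0.0176)), (222, np.float64(0.0161)), (225, np.float64(0.0146)), (228, np.float64(0.0131)), (237, np.float64(0.0085)), (239, np.float64(0.0075)), (241, np.float64(0.0064)), (243, np.float64(0.0054)), (278, np.float64(-0.0133)), (280, np.float64(-0.0144)), (283, np.float64(-0.016)), (286, np.float64(-0.0177))]
```

>>> {"fn": "arm_command", "kwargs": {
  "translation": [
    [-0.004,0.1,-0.002],
    [-0.004,0.2,-0.002],
    [-0.004,0.3,-0.002],
    [-0.004,0.36,-0.002],
    [-0.004,0.36,-0.002]
  ],
  "rotation": [
    [0,0,0],
    [0,0,0],
    [0,0,0],
    [0,0,0],
    [0,0,0]
  ],
  "grip": [1,1,1,1,1]
}}

```text
time_s: 25.0
position: [0.5298, 0.1544, 0.0738]
tcp_rot: [[-1.0, -0.002, -0.0], [0.0, -0.0, -1.0], [0.002, -1.0, 0.0]]
force: [-0.0, -0.2, -0.2]
opening: 0.348
```

>>> {"fn": "arm_command", "kwargs": {
  "translation": [
    [0,0.02,0],
    [0,0.04,0],
    [0,0.04,0],
    [0,0.04,0]
  ],
  "rotation": [
    [0,0,0],
    [0,0,0],
    [0,0,0],
    [0,0,0]
  ],
  "grip": [1,1,1,1]
}}

```text
time_s: 25.4
position: [0.5302, 0.1545, 0.0719]
tcp_rot: [[-1.0, 0.0, -0.0], [0.0, 0.0, -1.0], [-0.0, -1.0, -0.0]]
force: [-0.1, -0.4, -0.2]
opening: 0.348
```

>>> {"fn": "arm_command", "kwargs": {
  "translation": [
    [0,0.05,0],
    [0,0.1,0],
    [0,0.15,0],
    [0,0.165,0],
    [0,0.165,0]
  ],
  "rotation": [
    [0,0,0],
    [0,0,0],
    [0,0,0],
    [0,0,0],
    [0,0,0]
  ],
  "grip": [1,1,1,1,1]
}}

```text
time_s: 25.9
position: [0.5299, 0.1544, 0.0582]
tcp_rot: [[-1.0, -0.001, -0.0], [0.0, -0.0, -1.0], [0.001, -1.0, 0.0]]
force: [-0.9, 0.4, 0.0]
opening: 0.346
```

>>> {"fn": "arm_command", "kwargs": {
  "translation": [
    [0,0,0],
    [0,0,0],
    [0,0,0]
  ],
  "rotation": [
    [0,0,0],
    [0,0,0],
    [0,0,0]
  ],
  "grip": [1,1,1]
}}

```text
time_s: 26.2
position: [0.5302, 0.1545, 0.0587]
tcp_rot: [[-1.0, 0.0, -0.0], [0.0, 0.0, -1.0], [-0.0, -1.0, -0.0]]
force: [0.2, 0.1, -1.0]
opening: 0.347
```

>>> {"fn": "arm_command", "kwargs": {
  "translation": [
    [0,0,0],
    [0,0,0],
    [0,0,0],
    [0,0,0],
    [0,0,0]
  ],
  "rotation": [
    [0,0,0],
    [0,0,0],
    [0,0,0],
    [0,0,0],
    [0,0,0]
  ],
  "grip": [-0.4,-0.4,-0.4,-0.4,-0.4]
}}

```text
time_s: 26.7
position: [0.5302, 0.1544, 0.0586]
tcp_rot: [[-1.0, 0.0, -0.0], [0.0, 0.0, -1.0], [-0.0, -1.0, -0.0]]
force: [-0.2, -0.4, -0.4]
opening: 0.675
```

>>> {"fn": "arm_command", "kwargs": {
  "translation": [
    [0,-0.5,0],
    [0,-1,0],
    [0,-1,0]
  ],
  "rotation": [
    [0,0,0],
    [0,0,0],
    [0,0,0]
  ],
  "grip": [-0.4,-0.4,-0.4]
}}

```text
time_s: 27.0
position: [0.5337, 0.1549, 0.1432]
tcp_rot: [[-1.0, 0.011, 0.0], [-0.0, 0.001, -1.0], [-0.011, -1.0, -0.001]]
force: [0.5, 0.4, 0.3]
opening: 0.701
```

>>> {"fn": "arm_command", "kwargs": {
  "translation": [
    [0.8,0,0.7],
    [0.8,0,0.7],
    [0.8,0,0.7],
    [0.8,0,0.7]
  ],
  "rotation": [
    [0,0,0],
    [0,0,0],
    [0,0,0],
    [0,0,0]
  ],
  "grip": [-0.4,-0.4,-0.4,-0.4]
}}

```text
time_s: 27.4
position: [0.4661, 0.0981, 0.1385]
tcp_rot: [[-1.0, 0.0, -0.001], [0.001, 0.0, -1.0], [-0.0, -1.0, -0.0]]
force: [0.0, -0.4, -0.1]
opening: 0.703
```

```bash
python3 - <<'E'
from h import *
c=cam("wrist");p=c["s"]["position"];print(p.round(4),c["s"]["time_s"],c["s"]["opening"])
q=w2px(c,[.53,.154,.04]).astype(int); print(q)
a=cv2.resize(c["img"][max(q[1]-55,0):max(q[1]-55,0)+110,max(q[0]-65,0):max(q[0]-65,0)+130],(520,440),interpolation=cv2.INTER_CUBIC)
s=cam("scene"); q=w2px(s,[.53,.154,.03]).astype(int); b=cv2.resize(s["img"][q[1]-35:q[1]+35,q[0]-22:q[0]+22],(277,440),interpolation=cv2.INTER_CUBIC)
cv2.imwrite("pics/w11.png",np.hstack([a,b]))
E
```

```text
[0.4661 0.0981 0.1385] 27.4 0.7029804006332746
[177 117]
```

View pics/w11.png

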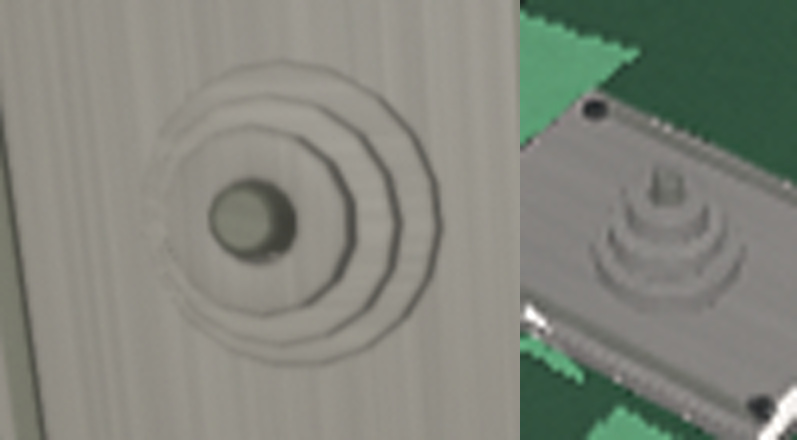

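The left crop shows all three rings stacked and flat around the spindle tip (245,215). The scene crop on the right shows an even stepped stack with the tip protruding. The gripper is clear, so I hand in.

```bash
python3 -c "
from rig import bot
s=bot.read_state();print(s['time_s'],s['force'].round(1)); print(bot.hand_in())"
```

```text
27.5 [-0.1 -0.4 -0.2]
the job is handed in; nothing more can be done
None
```

I threaded the wide, middle and narrow rings over the spindle in that order, released them, backed the gripper clear and handed in at 27.5 s. No verdict was reported.

- **Stack:** the last wrist and scene pictures show all three rings lying flat, an even stepped stack with the spindle tip sticking out on top. Seating heights were judged from those pictures and from where I released each ring, about 0.5–2 mm above home, not measured directly afterwards.
- **Spindle and forces:** by camera it stood at about (0.530, 0.154), and each ring went on at the first try. The force readings at the end of each move stayed under about 2 N while threading.
- **Narrow ring:** I took the plain grey one and left the blue and black look-alikes. The gripper read about 30 mm when closed on this 32 mm ring (43 mm on the 44 mm one), so its opening reading runs slightly low.
- **Bystanders:** I kept clear of the controller, tin and pylon, but did not re-measure their positions at the end.

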